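# Hold a hinge bracket home in a sprung drill jig

### The arm

A 7-joint arm with a two-finger parallel gripper is mounted at the origin on the work surface. World frame = base frame: x ahead of the robot, y to its left, z up, the work surface at z = 0. Lengths are in mm, angles in rad, forces in N, time in s.
With the tool pointing down it reaches from about 425 to 875 mm from the base axis. Payload 8.4 kg.
Tool frame: the origin (TCP) lies midway between the tips of the shut fingers; the grasp point (between the pads) lies 19 mm behind it; z points along the fingers, y is the line along which they close (so a half turn about z gives the same grasp; the last joint's range is limited). The gripper opens to 85 mm and grips with 20 to 120 N. Pads are 22 mm wide; open, the fingers measure 114 mm over their backs; the gripper's body (76 mm by 85 mm) begins 54 mm behind the grasp point. The pads swing forward as they close: fully open they stand 13 mm farther back than shut.
Start: joints at [1.093, 0.333, 0.04, 1.465, -0.013, 1.343, -0.059], TCP at [240.35, -603.901, 231.308] pointing down, gripper open.
Joint ranges: [-2.58, 2.58], [-0.38, 2.09], [-1.3, 1.39], [0.25, 2.4], [-1.5, 4.64], [0.08, 2.09], [-2.65, 2.65]. Speed limits (rad/s): [2.22, 2.22, 2.79, 2.79, 3.14, 3.14, 3.14].

### API

Orientations are given as a 3x3 rotation matrix whose columns are the frame's x, y, z axes.
In Python, from bench import bot gives the robot as it stands. The module is installed in compiled form; this text tells all that it offers.
- The arm moves only by the tool send_rows, never from a script. Its argument "commands" is a list of rows, each a list of 7 numbers: the shift along the tool's x, y, z in cm, then the turn, a rotation vector about the tool's x, y, z in degrees, then the finger opening in cm, from 0 to 8.54. A call has 1 to 12 rows; each row shifts and turns the commanded pose from where the row before left it, along the tool's axes as they then stand; what a row does not reach is not made up. A row lasts 1/10 s, in which the tool goes at most 50 mm and 8.59 degrees, less where a joint would pass 70% of its speed; a pose out of reach is approached as far as the arm can. A call is refused whole if a number of a shift passes 5 or a number of a turn 8.59, either way. A call with a gripper value outside its range is refused whole. The fingers move at their own pace and stop on an object; the grip force is fixed at half the most. Time passes only in rows, so rows that do not move let the fingers close. It gives the time, the measured TCP pose, the force, the opening and the grip force at its end, in the units of the state.
- bot.state(): the state, without advancing time (a new reading comes with each control period).
- bot.read_camera(name): name is "side" or "top" or "wrist"; returns the picture (400x640x3 uint8, red, green, blue); there is no depth.
- bot.camera_params(name): a dict with "intrinsics" (3x3 intrinsics, pixels), "rvec" (rotation vector, rad) and "tvec" (3), from world to camera coordinates, as OpenCV has them. Camera axes: x right, y down, z forward; pixel columns grow to the right and rows downward; lengths in mm; the calibration is good to about 2 mm. A picture is of the moment at which its call begins: read the wrist's pose just before it. camera_params takes no time and is no camera call; for the wrist camera it gives the pose at the moment of the call.
- bot.job_done(): hands the job in; it is judged then, once.
The state is a dict: "time_s": time; "joints": joint angles; "joint_vel": joint speeds; "joint_torque": joint torques, N m; "ee_pos": TCP position; "ee_rot": TCP orientation; "contact_force": force on the tool from outside, world axes, zero at the start; "wrist_torque": the same for the moment, N m; "opening": finger opening in mm; "grip_force": force on a finger pad.
Only numpy, scipy, OpenCV 4.12 (cv2) and the standard library are available. Lean on these libraries where they do the work, as an engineer would, in place of code of your own. Each camera call takes 0.05 s, during which the arm holds its last target. There are 200 camera calls.

### The job

Bring the aluminium hinge bracket to the open mouth of the drill jig and slide it, flat on its foot and nose first, between the guide rails, under the drill plate, against the sprung plunger until its nose bears on the hard stop. Press it home with hand strength, not ramming it, and finish while still holding it pressed firmly against the stop, ready to drill: let go and the spring would push it back out. Leave the wood offcut, the rivet tin, the clamp and the screwdriver where they lie.

Things in the scene. Friction and masses are not known exactly. Their poses are not given: they have to be found in the camera images.
- jig: Steel drill jig bolted to the bench. Origin: underside of its base plate, at bench level. x axis: slide direction, towards the stop; z up. Plate x -155 to +115, 100 mm wide, top at z 10. Two guide rails, 10 mm high (z 10 to 20), x -10 to +75, inner faces 35 mm apart (y +-17.5); from x -10 back to -52 they flare to about 60 mm apart. Behind x -52 the plate is bare.
- mouth (a point): Middle of the jig's open mouth, on the plate's top: x -52, y 0, z 10 mm in the jig's frame, with the jig's axes.
- drill_plate (a point): Middle of the underside of the drill plate that bridges the rails: x 32.5, y 0, z 25 mm in the jig's frame. The drill plate spans x 20 to 45 and 60 mm across; top at z 33, with a brass drill bush up to z 45. The bracket's foot passes below it, the upstand does not.
- stop: Aluminium stop block at the far end of the jig, fixed to it, with the same origin and axes as the jig: x 75 to 105 mm, 52 mm wide, top at z 34. Its face towards the mouth (x 75) is the hard stop. The spring plunger comes out of the slot in its middle.
- stop_face (a point): Middle of the hard stop's face: x 75, y 0, z 15 mm in the jig's frame, with the jig's axes.
- plunger (a joint): Travel of the spring plunger, m: 0 at rest, when its 12 mm round nose stands 14 mm out of the stop face (jig x 61, z 16.5 mm); grows as it is pushed in along the jig's +x; 0.014 when its nose is flush with the stop face; 0.017 at most. It pushes back with 4 N at the start and 9.6 N at 0.014.
- bracket: Loose L-shaped aluminium hinge bracket, about 0.16 kg (it varies). Origin: centre of the underside of its foot. Foot 120 (x) x 30 (y) x 10 mm (z). An upstand at the tail, x -60 to -46, 14 mm thick along x, 30 mm wide along y, rises to z 55. Nose: the plain end at x +60. It starts flat on the bench, nose roughly towards the jig.
- bracket_grip (a point): Centre of the graspable part of the bracket's upstand: x -53, y 0, z 40 mm in the bracket's frame (axes as the bracket): 15 mm below the upstand's top, 113 mm behind the nose. Can be gripped from above across its 30 mm width (y) or its 14 mm thickness (x).
- bracket_nose (a point): Middle of the bracket's nose face: x 60, y 0, z 5 mm in the bracket's frame (axes as the bracket).
- offcut: Bystander: wood offcut 190 x 45 x 18 mm lying loose on the bench. Origin: centre of its underside.
- tin: Bystander: open steel tin of rivets, 90 x 70 x 35 mm. Origin: centre of its underside.
- clamp: Bystander: yellow bar clamp lying on the bench, about 190 x 85 x 24 mm, bar along its x. Origin: on the bench at the bar.
- driver: Bystander: screwdriver lying on the bench along its x axis, about 200 mm long.
Things that resemble listed ones, but are neither listed nor needed, are in the scene too. What is shaped like the bracket but purple, red or yellow is not meant.

How it is judged:
By the outcome, as a careful person would: the job done as asked, in the order asked, and still so for the second after the job is handed in, while the arm keeps its last pose, push and grip.
It also fails if it takes over 48 s, if anything falls off the work surface, if the arm or the gripper's body presses on something with over 40 N, if the wrist force passes 120 N, or if a joint passes its speed limit or range.

## Working session

There is one attempt and no reset: what is moved stays moved. The work goes in short steps, Python scripts to look and compute and a tool call to move; the robot and the scene stay as the last step left them, time stands still between calls to the robot, and variables do not carry over. Pictures are saved under pics/ and viewed, at most 10 in all, crops included, and the job is handed in when it is done.

Besides the shell and the picture viewer there is one more tool, called after "Call:" by a JSON object that holds its "name" and its "arguments", one argument or row to a line. send_rows: Moves the arm, as the interface text tells. Its arguments: {"type":"object","properties":{"commands":{"type":"array","items":{"type":"array","items":{"type":"number"}}}},"required":["commands"]}

```bash
mkdir -p pics
python3 - <<'E'
from bench import bot
import cv2,numpy as np
for n in ("top","side"):
    im=bot.read_camera(n); cv2.imwrite(f"pics/{n}0.png",im[:,:,::-1])
    p=bot.camera_params(n); R=cv2.Rodrigues(np.array(p["rvec"],float))[0]; print(n,np.round(p["intrinsics"],1).tolist(),(-R.T@np.array(p["tvec"]).ravel()).round(),R.round(2).tolist())
s=bot.state(); print(s["time_s"],s["ee_pos"],np.round(s["ee_rot"],3),s["opening"])
E
```

```text
top [[442.2, 0.0, 320.8], [0.0, 442.2, 201.5], [0.0, 0.0, 1.0]] [ 490.  -68. 1385.] [[0.01, -1.0, 0.01], [-1.0, -0.01, -0.04], [0.04, -0.01, -1.0]]
side [[463.6, 0.0, 322.9], [0.0, 463.6, 210.2], [0.0, 0.0, 1.0]] [394. 834. 967.] [[-0.98, -0.19, -0.0], [-0.13, 0.68, -0.72], [0.14, -0.71, -0.69]]
0.1 [ 240.20235257 -603.55317064  230.51819639] [[ 0.929  0.37  -0.001]
 [ 0.37  -0.929  0.001]
 [-0.    -0.001 -1.   ]] 85.46350915433301
```

View pics/top0.png

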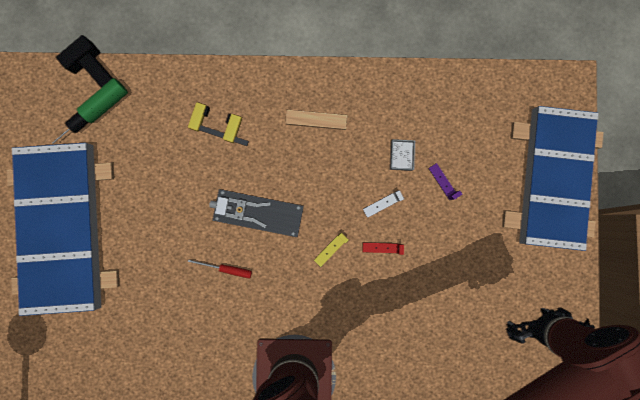

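View pics/side0.png

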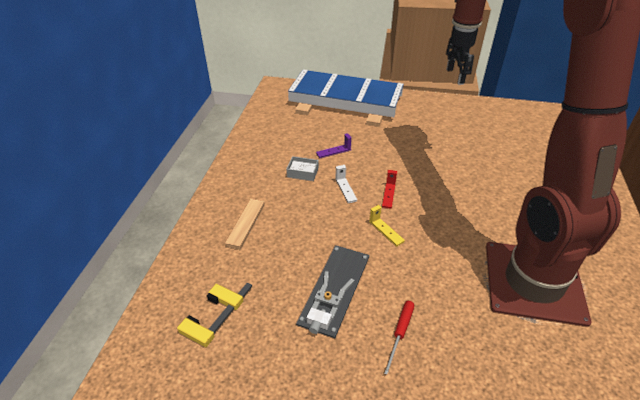

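Candidates in the top view: silver (383,204), purple (445,182), red (383,248) and yellow (331,249). I choose the silver one: its upstand is at the right end (~398,197) and its nose points left towards the jig, whose mouth is at ~(265,214). Next is a close crop to check it.

```bash
cat > h.py <<'E'
import cv2,numpy as np
from bench import bot
def ray(n,uv,z,p=None):
    p=p or bot.camera_params(n); K=np.array(p["intrinsics"],float); R=cv2.Rodrigues(np.array(p["rvec"],float))[0]; t=np.array(p["tvec"],float).ravel()
    uv=cv2.undistortPoints(np.array(uv,float).reshape(-1,1,2),K,None).reshape(-1,2)
    d=np.c_[uv,np.ones(len(uv))]@R; c=-R.T@t
    return c+d*((z-c[2])/d[:,2])[:,None]
def proj(n,P,p=None):
    p=p or bot.camera_params(n)
    return cv2.projectPoints(np.array(P,float).reshape(-1,1,3),np.array(p["rvec"],float),np.array(p["tvec"],float),np.array(p["intrinsics"],float),None)[0].reshape(-1,2)
E
python3 - <<'E'
import cv2,numpy as np
im=cv2.imread("pics/top0.png")
a=cv2.resize(im[180:245,200:310],None,fx=7,fy=7,interpolation=cv2.INTER_CUBIC)[:,:770]
b=cv2.resize(im[180:225,350:420],None,fx=3,fy=3,interpolation=cv2.INTER_CUBIC)
o=np.zeros((595,770,3),np.uint8);o[:455]=a;o[460:595,:210]=b
cv2.imwrite("pics/c0.png",o)
E
```

```text
(no output)
```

View pics/c0.png

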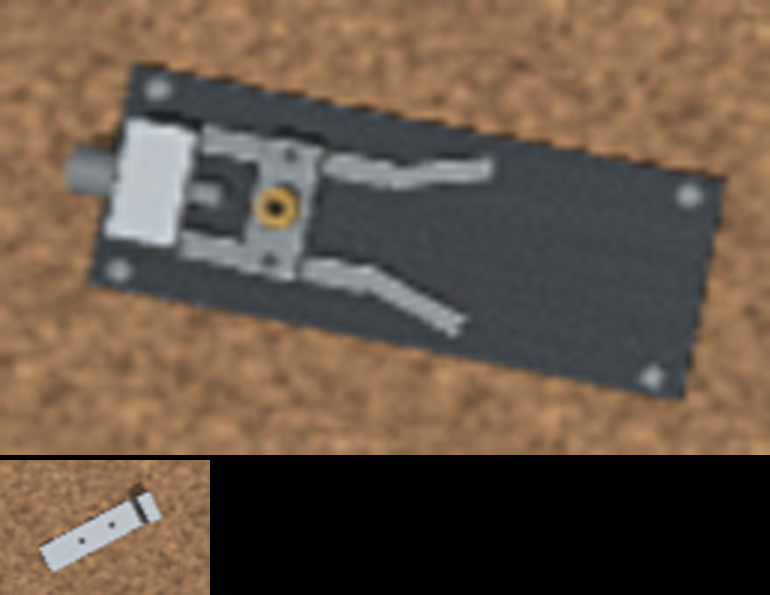

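The crop confirms silver-grey with no colour. Nose corners in the crop are (40,88) and (53,112), and the upstand top's outer corners are (150,30) and (161,57). The jig plate corners are (135,63), (725,178), (685,400) and (90,285).

Run:
```python
from h import *
from scipy.optimize import least_squares as L
f=lambda q,k,o:(np.array(q)+.5)/k-.5+np.array(o)
c=f([(135,63),(725,178),(685,400),(90,285)],7,(200,180))
def fit(M,uv,x0):
    def w(p):
        a=p[2];R=np.array([[np.cos(a),-np.sin(a),0],[np.sin(a),np.cos(a),0],[0,0,1]]);return M@R.T+[p[0],p[1],0]
    r=L(lambda p:(proj("top",w(p))-uv).ravel(),x0,x_scale=[100,100,1]);print("xy,a",r.x.round(3),"resid px",np.abs(r.fun).max().round(2));return r.x
w=ray("top",c,10);print(w.round(),np.linalg.norm(np.diff(w,axis=0),axis=1))
J=fit(np.array([[115,50,10],[-155,50,10],[-155,-50,10],[115,-50,10.]])*[1,-1,1],c,[450,150,1.4])
b=f([(40,88),(53,112),(150,30),(161,57)],3,(350,180))
print(ray("top",b[:2],10).round(),ray("top",b[2:],55).round())
B=fit(np.array([[60,15,10],[60,-15,10],[-60,15,55],[-60,-15,55.]])*[1,-1,1],b,[450,-250,2.])
for X,l in((J,(-52,0)),(J,(75,0)),(B,(-53,0)),(B,(60,0))):
    a=X[2];print(l,(X[0]+l[0]*np.cos(a),X[1]+l[0]*np.sin(a)))
```

```text
[[578. 240.  10.]
 [531. -23.  10.]
 [432.  -6.  10.]
 [480. 258.  10.]] [266.97358433  99.92219066 268.39586185]
xy,a [508.858 137.023   1.393] resid px 0.6
[[ 521. -209.   10.]
 [ 496. -223.   10.]] [[ 580. -314.   55.]
 [ 553. -326.   55.]]
xy,a [ 537.344 -267.808    2.072] resid px 0.68
(-52, 0) (np.float64(499.6730431113846), np.float64(85.84110415199314))
(75, 0) (np.float64(522.1066657116932), np.float64(210.84403442575478))
(-53, 0) (np.float64(562.8320332395335), np.float64(-314.27724189669453))
(60, 0) (np.float64(508.4897009204173), np.float64(-215.20196285031116))
```

Call:
{"name": "send_rows", "arguments": {
  "commands": [
    [0, 0, 0, 0, 0, -7, 8.54],
    [4.2, -1, 0.8, 0, 0, 0, 8.54],
    [4.2, -1, 0.8, 0, 0, 0, 8.54],
    [4.2, -1, 0.8, 0, 0, 0, 8.54],
    [4.2, -1, 0.8, 0, 0, 0, 8.54],
    [4.2, -1, 0.8, 0, 0, 0, 8.54],
    [4.2, -1, 0.8, 0, 0, 0, 8.54],
    [4.2, -1, 0.8, 0, 0, 0, 8.54],
    [4.2, -1, 0.8, 0, 0, 0, 8.54],
    [4.2, -1, 0.8, 0, 0, 0, 8.54],
    [4.2, -1, 0.8, 0, 0, 0, 8.54],
    [0, 0, 0, 0, 0, 0, 8.54]
  ]
}}

```text
time_s: 1.3
ee_pos: [564.9, -306.8, 149.5]
ee_rot: [[0.873, 0.489, 0.0], [0.489, -0.873, 0.005], [0.002, -0.004, -1.0]]
contact_force: [-0.5, 0.2, -0.1]
opening: 85.3
grip_force: 0.0
```

Run:
```python
from h import *
s=bot.state();p=bot.camera_params("wrist");im=bot.read_camera("wrist");cv2.imwrite("pics/w1.png",im[:,:,::-1])
print(s["time_s"],s["ee_pos"].round(1) if hasattr(s["ee_pos"],"round") else s["ee_pos"],np.round(s["ee_rot"],3).tolist(),s["contact_force"])
a=2.072;ca,sa=np.cos(a),np.sin(a)
for q in [(-60,15,55),(-60,-15,55),(-46,15,55),(-46,-15,55),(60,15,10),(60,-15,10)]:
    print(q,proj("wrist",[537.3+q[0]*ca-q[1]*sa,-267.8+q[0]*sa+q[1]*ca,q[2]],p).round(1))
np.savez("w1.npz",**{k:np.array(v) for k,v in p.items()})
```

```text
1.3 [ 564.9 -306.8  149.5] [[0.873, 0.489, 0.0], [0.489, -0.873, 0.005], [0.002, -0.004, -1.0]] [-0.49117366  0.23794619 -0.11905787]
(-60, 15, 55) [[332.8 221.5]]
(-60, -15, 55) [[333.6 190.5]]
(-46, 15, 55) [[317.6 221.4]]
(-46, -15, 55) [[317.9 190.3]]
(60, 15, 10) [[220.  204.1]]
(60, -15, 10) [[217.1 177.1]]
```

View pics/w1.png

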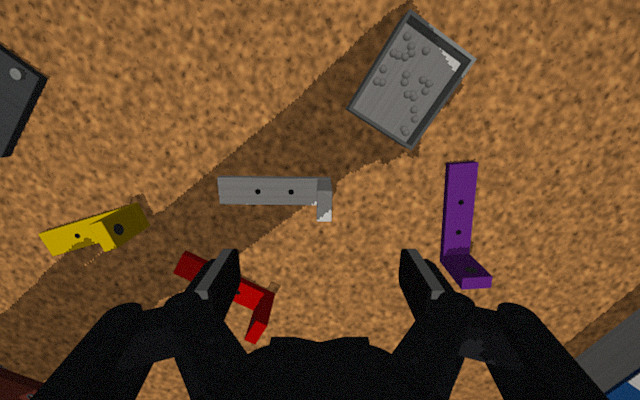

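The picture shows the silver bracket with its upstand top at (317–332, 190–222), within about 1 px of the prediction. The fingers straddle it, and the purple, red and yellow lookalikes and the tin are clear. I'll go down and grip across the thickness.

Call:
{"name": "send_rows", "arguments": {
  "commands": [
    [-0.55, 0.55, 2, 0, 0, 0, 8.54],
    [0, 0, 2.5, 0, 0, 0, 8.54],
    [0, 0, 2.5, 0, 0, 0, 8.54],
    [0, 0, 2.5, 0, 0, 0, 8.54],
    [0, 0, 2.0, 0, 0, 0, 8.54],
    [0, 0, 1.3, 0, 0, 0, 8.54],
    [0, 0, 0, 0, 0, 0, 8.54],
    [0, 0, 0, 0, 0, 0, 5],
    [0, 0, 0, 0, 0, 0, 2.5],
    [0, 0, 0, 0, 0, 0, 1],
    [0, 0, 0, 0, 0, 0, 0],
    [0, 0, 0, 0, 0, 0, 0]
  ]
}}

```text
time_s: 2.55
ee_pos: [558.7, -321.8, 23.9]
ee_rot: [[0.877, 0.48, 0.0], [0.48, -0.877, -0.0], [0.0, 0.0, -1.0]]
contact_force: [-5.8, 1.5, 13.1]
opening: 13.0
grip_force: 59.1
```

Call:
{"name": "send_rows", "arguments": {
  "commands": [
    [0, 0, 0, 0, 0, 0, 0],
    [0, 0, 0, 0, 0, 0, 0],
    [0, 0, 0, 0, 0, 0, 0],
    [0, 0, 0, 0, 0, 0, 0]
  ]
}}

```text
time_s: 2.95
ee_pos: [558.9, -322.0, 23.9]
ee_rot: [[0.877, 0.48, 0.001], [0.48, -0.877, -0.0], [0.0, 0.001, -1.0]]
contact_force: [-1.5, 0.8, 6.1]
opening: 13.4
grip_force: 59.6
```

Call:
{"name": "send_rows", "arguments": {
  "commands": [
    [0, 0, 0, 0, 0, 0, 4],
    [0, 0, 0, 0, 0, 0, 4],
    [0, 0, 0, 0, 0, 0, 4],
    [0.35, 0, 0, 0, 0, 0, 4],
    [0.35, 0, 0, 0, 0, 0, 4],
    [0, 0, 0, 0, 0, 0, 4],
    [0, 0, 0, 0, 0, 0, 4]
  ]
}}

```text
time_s: 3.65
ee_pos: [564.9, -318.4, 23.3]
ee_rot: [[0.877, 0.481, 0.0], [0.481, -0.877, 0.0], [0.0, -0.0, -1.0]]
contact_force: [1.2, 0.2, 0.9]
opening: 40.1
grip_force: 0.0
```

Run:
```python
from h import *
s=bot.state();p=bot.camera_params("wrist");im=bot.read_camera("wrist");cv2.imwrite("pics/w2.png",im[100:400,120:520,::-1])
print(s["time_s"],np.round(s["ee_pos"],1))
for P in [(562.8,-314.3,55),(508.5,-215.2,10)]: print(proj("wrist",P,p)-[120,100])
e=np.array(s["ee_pos"]);R=np.array(s["ee_rot"])
for dx in(-15,0,15): print(dx,proj("wrist",[*(e+R@[dx,0,0])[:2],55],p)-[120,100])
```

```text
3.65 [ 564.9 -318.4   23.3]
[[189.43668168 186.339836  ]]
[[ 10.53683166 141.71698998]]
-15 [[199.17336144 212.87571014]]
0 [[199.19717544 186.61476549]]
15 [[199.22276203 158.39909252]]
```

View pics/w2.png

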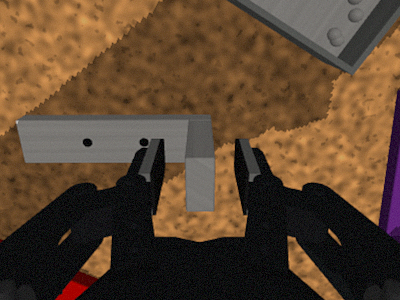

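The upstand is now centred in the fingers (187–215, 157–212, predicted 158–213). Next: close, lift and turn.

Call:
{"name": "send_rows", "arguments": {
  "commands": [
    [0, 0, 0, 0, 0, 0, 2],
    [0, 0, 0, 0, 0, 0, 0],
    [0, 0, 0, 0, 0, 0, 0],
    [0, 0, 0, 0, 0, 0, 0],
    [0, 0, 0, 0, 0, 0, 0],
    [0, 0, 0, 0, 0, 0, 0],
    [0, 0, -0.5, 0, 0, 0, 0],
    [0, 0, -1, 0, 0, 0, 0],
    [0, 0, -1.2, 0, 0, 0, 0],
    [0, 0, -1.2, 0, 0, 0, 0],
    [0, 0, 0, 0, 0, 0, 0]
  ]
}}

```text
time_s: 4.8
ee_pos: [566.1, -319.2, 65.2]
ee_rot: [[0.877, 0.48, 0.004], [0.48, -0.877, -0.002], [0.002, 0.003, -1.0]]
contact_force: [1.3, -0.4, -1.4]
opening: 13.0
grip_force: 58.6
```

Call:
{"name": "send_rows", "arguments": {
  "commands": [
    [0, 0, 0, 0, 0, 6, 0],
    [0, 0, 0, 0, 0, 6, 0],
    [0, 0, 0, 0, 0, 6, 0],
    [0, 0, 0, 0, 0, 6, 0],
    [0, 0, 0, 0, 0, 6, 0],
    [0, 0, 0, 0, 0, 6, 0],
    [0, 0, 0, 0, 0, 3, 0],
    [0, 0, 0, 0, 0, 0, 0],
    [0, 0, 0, 0, 0, 0, 0]
  ]
}}

```text
time_s: 5.7
ee_pos: [564.6, -318.5, 62.3]
ee_rot: [[0.984, -0.177, -0.0], [-0.177, -0.984, 0.0], [-0.0, -0.0, -1.0]]
contact_force: [0.1, -0.4, -1.4]
opening: 12.9
grip_force: 58.5
```

Call:
{"name": "send_rows", "arguments": {
  "commands": [
    [-1.3, -2.5, 0, 0, 0, 0, 0],
    [-1.4, -2.8, 0, 0, 0, 0, 0],
    [-1.4, -2.8, 0, 0, 0, 0, 0],
    [-1.4, -2.8, 0, 0, 0, 0, 0],
    [-1.4, -2.8, 0, 0, 0, 0, 0],
    [-1.4, -2.8, 0, 0, 0, 0, 0],
    [-1.4, -2.8, 0, 0, 0, 0, 0],
    [-1.4, -2.8, 0, 0, 0, 0, 0],
    [-1.4, -2.8, 0, 0, 0, 0, 0],
    [-1.1, -2.1, 0, 0, 0, 0, 0],
    [0, 0, 0, 0, 0, 0, 0],
    [0, 0, 0, 0, 0, 0, 0]
  ]
}}

```text
time_s: 6.9
ee_pos: [479.3, -28.6, 62.6]
ee_rot: [[0.984, -0.177, 0.001], [-0.177, -0.984, -0.0], [0.001, 0.0, -1.0]]
contact_force: [0.1, -0.9, -2.3]
opening: 13.1
grip_force: 58.8
```

Call:
{"name": "send_rows", "arguments": {
  "commands": [
    [0, 0, 1, 0, 0, 0, 0],
    [0, 0, 0.8, 0, 0, 0, 0],
    [0, 0, 0, 0, 0, 0, 0],
    [0, 0, 0, 0, 0, 0, 0]
  ]
}}

```text
time_s: 7.3
ee_pos: [478.8, -29.1, 43.7]
ee_rot: [[0.984, -0.179, -0.001], [-0.179, -0.984, 0.0], [-0.001, 0.0, -1.0]]
contact_force: [0.8, 0.3, -2.0]
opening: 13.2
grip_force: 58.6
```

Run:
```python
from h import *
s=bot.state();p=bot.camera_params("wrist");im=bot.read_camera("wrist");cv2.imwrite("pics/w3.png",cv2.resize(im[:,:400,::-1],None,fx=1.5,fy=1.5,interpolation=cv2.INTER_CUBIC))
print(s["time_s"],np.round(s["ee_pos"],1),np.round(s["ee_rot"],3).tolist(),s["contact_force"])
e=np.array(s["ee_pos"])
J=np.array([508.86,137.02,0]);u=np.array([.1769,.9842,0]);v=np.array([-.9842,.1769,0]);k=np.array([0,0,1])
W=lambda x,y,z:J+u*x+v*y+k*z
f=lambda P:(proj("wrist",P,p)[0]+.5)*1.5-.5
for q in[(-155,50,10),(-155,-50,10),(75,26,34),(75,-26,34),(-10,17.5,20),(-10,-17.5,20),(75,0,34),(32.5,0,45),(20,30,33),(20,-30,33)]:print("jig",q,f(W(*q)).round(1))
d=e-J;print("tcp in jig",d@u,d@v)
zb=e[2]-23.3
for q in[(113,15,10),(113,-15,10),(7,15,55),(7,-15,55)]:print("br",q,f([*(e+u*q[0]+v*q[1])[:2],zb+q[2]]).round(1))
```

```text
7.3 [478.8 -29.1  43.7] [[0.984, -0.179, -0.001], [-0.179, -0.984, 0.0], [-0.001, 0.0, -1.0]] [ 0.78985091  0.29199718 -1.96087299]
jig (-155, 50, 10) [452.2 433.6]
jig (-155, -50, 10) [447.1 234.3]
jig (75, 26, 34) [-90.9 422.2]
jig (75, -26, 34) [-148.4  307.6]
jig (-10, 17.5, 20) [129.1 387.2]
jig (-10, -17.5, 20) [107.4 314.9]
jig (75, 0, 34) [-118.3  367.6]
jig (32.5, 0, 45) [-46.6 381.1]
jig (20, 30, 33) [ 43.2 428.5]
jig (20, -30, 33) [ -7.7 296.7]
tcp in jig -168.76714302779473 0.22432546069047835
br (113, 15, 10) [215.3 395. ]
br (113, -15, 10) [200.5 330.1]
br (7, 15, 55) [458.5 469.2]
br (7, -15, 55) [456.8 387.5]
```

View pics/w3.png

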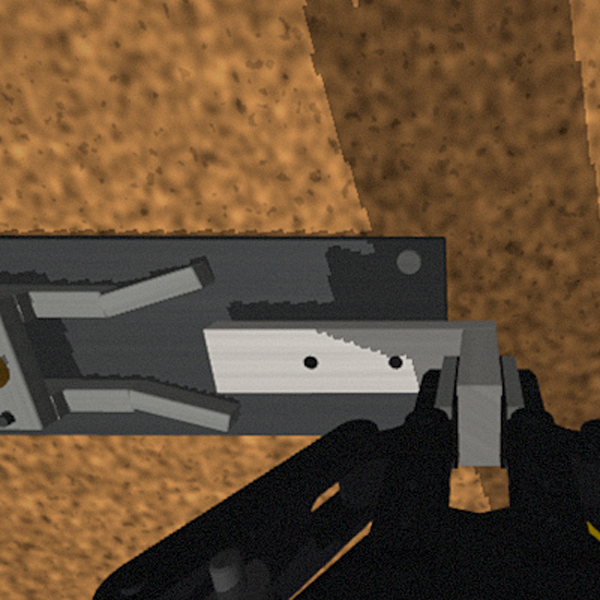

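The bracket nose corners are at (217,393) and (204,329), and the rails' inner kinks at (130,388) and (105,317). Everything fits to 1–2 mm and the bracket sits about 1 mm to the jig −y side. I'll lower it, trim that and slide in.

Call:
{"name": "send_rows", "arguments": {
  "commands": [
    [-0.1, 0, 0.5, 0, 0, 0, 0],
    [0, 0, 0.4, 0, 0, 0, 0],
    [0, 0, 0.1, 0, 0, 0, 0],
    [0, 0, 0, 0, 0, 0, 0],
    [0, 0, 0, 0, 0, 0, 0]
  ]
}}

```text
time_s: 7.85
ee_pos: [478.2, -28.4, 34.4]
ee_rot: [[0.984, -0.179, 0.0], [-0.179, -0.984, 0.0], [0.0, -0.0, -1.0]]
contact_force: [-0.3, 1.1, -2.2]
opening: 13.3
grip_force: 58.7
```

Call:
{"name": "send_rows", "arguments": {
  "commands": [
    [0, -0.7, 0, 0, 0, 0, 0],
    [0, -0.7, 0, 0, 0, 0, 0],
    [0, -0.7, 0, 0, 0, 0, 0],
    [0, -0.7, 0, 0, 0, 0, 0],
    [0, -0.7, 0, 0, 0, 0, 0],
    [0, -0.5, 0, 0, 0, 0, 0],
    [0, 0, 0, 0, 0, 0, 0]
  ]
}}

```text
time_s: 8.55
ee_pos: [485.4, 11.9, 34.3]
ee_rot: [[0.984, -0.178, 0.0], [-0.178, -0.984, 0.0], [0.0, -0.0, -1.0]]
contact_force: [0.1, -0.5, -1.8]
opening: 13.0
grip_force: 58.7
```

Call:
{"name": "send_rows", "arguments": {
  "commands": [
    [0, -0.4, 0.05, 0, 0, 0, 0],
    [0, -0.5, 0.05, 0, 0, 0, 0],
    [0, -0.5, 0, 0, 0, 0, 0],
    [0, -0.5, 0, 0, 0, 0, 0],
    [0, -0.5, 0, 0, 0, 0, 0],
    [0, -0.3, 0, 0, 0, 0, 0],
    [0, 0, 0, 0, 0, 0, 0]
  ]
}}

```text
time_s: 9.25
ee_pos: [490.3, 38.2, 33.4]
ee_rot: [[0.984, -0.178, 0.0], [-0.178, -0.984, 0.0], [0.0, -0.0, -1.0]]
contact_force: [-0.0, 0.7, -1.1]
opening: 12.8
grip_force: 58.9
```

Call:
{"name": "send_rows", "arguments": {
  "commands": [
    [0, -0.5, 0, 0, 0, 0, 0],
    [0, -0.5, 0, 0, 0, 0, 0],
    [0, -0.5, 0, 0, 0, 0, 0],
    [0, -0.5, 0, 0, 0, 0, 0],
    [0, -0.5, 0, 0, 0, 0, 0],
    [0, -0.4, 0, 0, 0, 0, 0],
    [0, 0, 0, 0, 0, 0, 0]
  ]
}}

```text
time_s: 9.95
ee_pos: [495.5, 67.0, 33.4]
ee_rot: [[0.984, -0.178, 0.0], [-0.178, -0.984, 0.001], [0.0, -0.001, -1.0]]
contact_force: [-0.4, 1.0, 1.0]
opening: 13.3
grip_force: 58.9
```

Call:
{"name": "send_rows", "arguments": {
  "commands": [
    [0, -0.4, 0, 0, 0, 0, 0],
    [0, -0.4, 0, 0, 0, 0, 0],
    [0, -0.4, 0, 0, 0, 0, 0],
    [0, -0.3, 0, 0, 0, 0, 0],
    [0, -0.3, 0, 0, 0, 0, 0],
    [0, -0.3, 0, 0, 0, 0, 0],
    [0, -0.3, 0, 0, 0, 0, 0],
    [0, -0.2, 0, 0, 0, 0, 0],
    [0, 0, 0, 0, 0, 0, 0],
    [0, 0, 0, 0, 0, 0, 0]
  ]
}}

```text
time_s: 10.95
ee_pos: [499.8, 90.3, 33.3]
ee_rot: [[0.984, -0.18, -0.001], [-0.18, -0.984, -0.002], [-0.0, 0.002, -1.0]]
contact_force: [-1.7, -6.8, 4.0]
opening: 13.0
grip_force: 59.8
```

Call:
{"name": "send_rows", "arguments": {
  "commands": [
    [0, -0.2, 0, 0, 0, 0, 0],
    [0, -0.1, 0, 0, 0, 0, 0],
    [0, 0, 0, 0, 0, 0, 0],
    [0, 0, 0, 0, 0, 0, 0]
  ]
}}

```text
time_s: 11.35
ee_pos: [500.2, 92.5, 33.4]
ee_rot: [[0.984, -0.18, -0.001], [-0.18, -0.984, -0.002], [-0.001, 0.002, -1.0]]
contact_force: [-3.0, -9.1, 5.6]
opening: 13.5
grip_force: 60.0
```

Call:
{"name": "send_rows", "arguments": {
  "commands": [
    [0, -0.1, 0, 0, 0, 0, 0],
    [0, -0.1, 0, 0, 0, 0, 0],
    [0, -0.1, 0, 0, 0, 0, 0],
    [0, -0.1, 0, 0, 0, 0, 0],
    [0, 0, 0, 0, 0, 0, 0],
    [0, 0, 0, 0, 0, 0, 0]
  ]
}}

```text
time_s: 11.95
ee_pos: [500.9, 95.8, 33.4]
ee_rot: [[0.984, -0.181, -0.001], [-0.181, -0.984, -0.003], [-0.001, 0.003, -1.0]]
contact_force: [-3.9, -10.9, 8.2]
opening: 13.4
grip_force: 60.2
```

Call:
{"name": "send_rows", "arguments": {
  "commands": [
    [0, -0.1, 0, 0, 0, 0, 0],
    [0, -0.1, 0, 0, 0, 0, 0],
    [0, 0, 0, 0, 0, 0, 0],
    [0, 0, 0, 0, 0, 0, 0]
  ]
}}

```text
time_s: 12.35
ee_pos: [501.2, 97.5, 33.4]
ee_rot: [[0.983, -0.181, -0.002], [-0.181, -0.983, -0.003], [-0.001, 0.004, -1.0]]
contact_force: [-3.1, -12.0, 7.6]
opening: 13.3
grip_force: 60.3
```

Call:
{"name": "send_rows", "arguments": {
  "commands": [
    [0, -0.1, 0, 0, 0, 0, 0],
    [0, -0.1, 0, 0, 0, 0, 0],
    [0, 0, 0, 0, 0, 0, 0],
    [0, 0, 0, 0, 0, 0, 0]
  ]
}}

```text
time_s: 12.75
ee_pos: [501.5, 99.2, 33.4]
ee_rot: [[0.983, -0.181, -0.002], [-0.181, -0.983, -0.004], [-0.001, 0.004, -1.0]]
contact_force: [-4.3, -12.8, 9.2]
opening: 13.1
grip_force: 60.4
```

Call:
{"name": "send_rows", "arguments": {
  "commands": [
    [0, -0.1, 0, 0, 0, 0, 0],
    [0, -0.1, 0, 0, 0, 0, 0],
    [0, 0, 0, 0, 0, 0, 0],
    [0, 0, 0, 0, 0, 0, 0]
  ]
}}

```text
time_s: 13.15
ee_pos: [501.8, 100.8, 33.4]
ee_rot: [[0.983, -0.181, -0.002], [-0.181, -0.983, -0.004], [-0.001, 0.004, -1.0]]
contact_force: [-4.6, -14.6, 9.4]
opening: 13.5
grip_force: 60.5
```

Call:
{"name": "send_rows", "arguments": {
  "commands": [
    [0, -0.1, 0, 0, 0, 0, 0],
    [0, -0.1, 0, 0, 0, 0, 0],
    [0, 0, 0, 0, 0, 0, 0],
    [0, 0, 0, 0, 0, 0, 0]
  ]
}}

```text
time_s: 13.55
ee_pos: [501.9, 101.2, 33.4]
ee_rot: [[0.983, -0.182, -0.003], [-0.182, -0.983, -0.006], [-0.002, 0.006, -1.0]]
contact_force: [-6.7, -19.9, 13.1]
opening: 13.3
grip_force: 61.1
```

Run:
```python
from h import *
s=bot.state();im=bot.read_camera("side")[:,:,::-1];iw=bot.read_camera("wrist")[:,:,::-1]
o=np.zeros((600,800,3),np.uint8)
a=cv2.resize(im[235:345,270:390],None,fx=4,fy=4,interpolation=cv2.INTER_CUBIC);o[:440,:480]=a
o[200:600,480:800]=iw[:,:320]
cv2.imwrite("pics/s4.png",o)
```

```text
(no output)
```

View pics/s4.png

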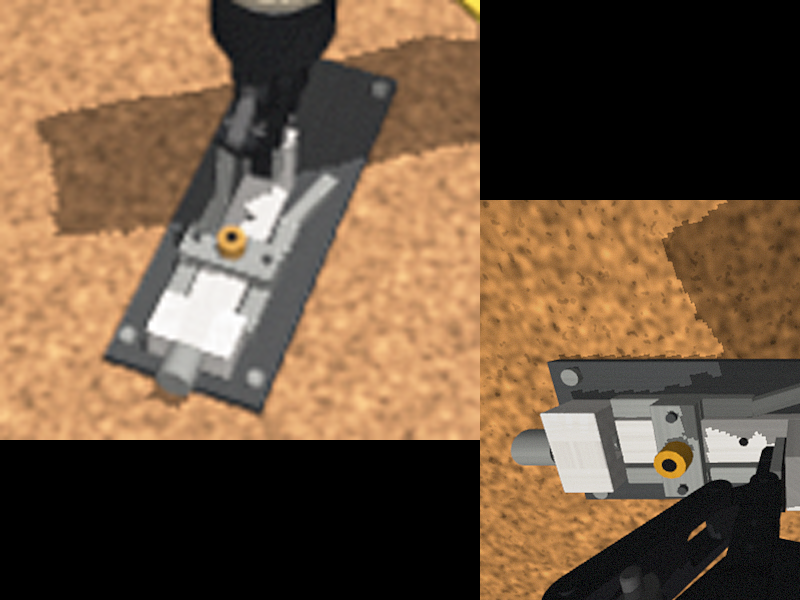

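Position stalled (0.4 mm for 2 mm commanded) while the force jumped. The picture shows the foot under the drill plate up against the stop block at ~(615,440). I'll press a little more firmly.

Call:
{"name": "send_rows", "arguments": {
  "commands": [
    [0, -0.1, 0, 0, 0, 0, 0],
    [0, -0.1, 0, 0, 0, 0, 0],
    [0, 0, 0, 0, 0, 0, 0],
    [0, 0, 0, 0, 0, 0, 0],
    [0, 0, 0, 0, 0, 0, 0],
    [0, 0, 0, 0, 0, 0, 0]
  ]
}}

```text
time_s: 14.25
ee_pos: [501.9, 101.2, 33.4]
ee_rot: [[0.983, -0.184, -0.004], [-0.184, -0.983, -0.008], [-0.002, 0.009, -1.0]]
contact_force: [-9.9, -25.6, 17.8]
opening: 13.0
grip_force: 61.9
```

```bash
python3 -c "
from bench import bot
print(bot.job_done())"
```

```text
the job is handed in; nothing more can be done
None
```

The silver bracket is in the jig, nose against the hard stop, and the gripper was still pressing it there with about 27 N when I handed in at about 14.3 s; no verdict came back.

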